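Clear the marbling tray and bring the rake over it

ROBOT

A 6-joint arm with a two-finger parallel gripper is mounted at the origin on the work surface. World frame = base frame: x ahead of the robot, y to its left, z up, the work surface at z = 0. Lengths are in m, angles in degrees, forces in N, time in s.
With the tool pointing down it reaches from about 0.25 to 0.85 m from the base axis. Payload 12.5 kg.
Tool frame: the origin (TCP) lies midway between the tips of the shut fingers; the grasp point (between the pads) lies 19 mm behind it; z points along the fingers, y is the line along which they close (so a half turn about z gives the same grasp; the last joint's range is limited). The gripper opens to 93 mm and grips with 3 to 60 N. Pads are 15 mm wide; open, the fingers measure 128 mm over their backs; the gripper's body (75 mm by 188 mm) begins 65 mm behind the grasp point.
Start: joints at [-68.675, 20.094, 94.641, -0, 65.266, -4.847], TCP at [0.243, -0.494, 0.219] pointing down, gripper open.
Joint ranges: [-157.81, 157.81], [-45, 120.19], [0.68, 151.7], [-89.99, 269.99], [4.06, 180], [-164.3, 164.3]. Speed limits (degrees/s): [127.2, 127.2, 159.86, 180, 180, 180].

INTERFACE

Orientations are given as a 3x3 rotation matrix whose columns are the frame's x, y, z axes.
In Python, from plant import * gives the robot as it stands. The module is installed in compiled form; this text tells all that it offers.
- The arm moves only by the shell command python3 -m crank 'ROWS' [OPENING] [FORCE]. ROWS is a JSON object whose key "increments" holds a list of rows, 1 to 5 of them, each of 6 numbers: dx, dy, dz in shares of 0.2 m (1.0 is 0.2 m), then a rotation vector rx, ry, rz in fractions of the full range, 1 being 2 rad; each row shifts and turns the commanded pose from where the row before left it, along the tool's axes as they then stand; what a row does not reach is not made up. A row lasts 1/12 s, in which the tool goes at most 0.0417 m and 7.16 degrees, less where a joint would pass 70% of its speed; a pose out of reach is approached as far as the arm can. OPENING is the finger opening in m, set as the command begins (- or left out keeps the last). The fingers move at their own pace and stop on an object; FORCE is the grip in N (left out, the last holds). Time passes only in rows, so rows that do not move let the fingers close. It prints the time, the measured TCP pose, the force, the opening and the grip force at its end. Shift and turn numbers lie between -1 and 1, and a call with a number outside is refused. Input that does not fit is refused with a message, and nothing moves.
- get_obs(): the state, without advancing time (a new reading comes with each control period).
- capture(name): name is "side" or "top"; returns a dict with "color" (400x640x3 uint8, red, green, blue), "range_z" (400x640 float32, m along the optical axis (not along the pixel's ray), 0 where there is no reading), "fx", "fy", "cx", "cy" (pixels), "R" (3x3) and "t" (3): a world point X has camera coordinates R X + t. Camera axes: x right, y down, z forward; pixel columns grow to the right and rows downward; lengths in m; the calibration is good to about 2 mm. A picture is of the moment at which its call begins.
- close_job(): hands the job in; it is judged then, once.
Trained networks look in the newest picture that a camera, given by its name, has taken for a name from the list of things; names that differ only in an ending like _2 or _b are one class to them, and where a whole thing is asked for, a point or a joint stands for the part that bears it (a point fixed in the world has none). Each returns a list of dicts, best first, with "conf" (0 to 1); they miss things now and then, are a little off and sometimes report something else, mostly with a low value. They report only what shows in the picture. A call takes as long as a camera call. They do not tell look-alikes from the thing itself.
- boxes_of(label, camera): "point" ([x, y, z] in m, in world coordinates, good to about 4 mm: the middle of the surface that is visible of it).
- masks_of(label, camera): "mask" (400x640 bool, what is visible of it).
The state is a dict: "t": time; "joint_pos": joint angles; "qvel": joint speeds; "tau": joint torques, N m; "ee_pos": TCP position; "tcp_rot": TCP orientation; "ft_force": force on the tool from outside, world axes, zero at the start; "torque": the same for the moment, N m; "gripper_width": finger opening in m; "grasp_force": force on a finger pad.
Only numpy, scipy, OpenCV 4.12 (cv2) and the standard library are available. Lean on these libraries where they do the work, as an engineer would, in place of code of your own. Each camera call takes 0.05 s, during which the arm holds its last target. There are 200 camera calls.

TASK

Get the marbling tray ready for combing: first lift the empty cup out of the tray and nest it, without dropping it, straight down into the matching cup that stands on the table, and leave the two as an upright stack there. Then draw the wooden marbling rake out of its slanted stand, turn it level with its teeth pointing down, and hold it over the middle of the tray with the teeth about 10 cm above the tray floor. Finish still holding the rake there, raised and still, and leave everything else on the table where it stands.

Things in the scene. Friction and masses are not known exactly. Their poses are not given: they have to be found in the camera images.
- tray: shallow open tray fixed to the table, plywood walls and grey floor, 260 mm (x) by 320 mm (y) outside, walls 10 mm thick and 35 mm high, floor 6 mm thick. Origin: centre of its underside, on the table top; z up
- cup_a: the cup standing in the tray: white tapering cup, 70 mm high, 66 mm across the rim, 38 mm across the foot, wall 3 mm, inner floor 28 mm above the foot; about 0.12 kg. Origin: centre of its underside; z up. Can be gripped across the rim from outside. Nested, it rests on its twin's inner floor, 28 mm above the twin's origin, its top 28 mm showing, 2 mm of play all round
- cup_b: the identical cup that stands empty on the table beside the tray (left or right of it). Same size and axes as cup_a
- stand: wooden rake stand fixed to the table, left or right of the tray. Foot plate 110 (x) by 80 (y) by 14 mm; on it a pocket slanting up towards the stand's +x, 50 degrees above level, 50 mm deep, 19 by 21 mm inside, walls 10 mm; pocket bottom at (-20, 0, 30) mm, mouth at (12, 0, 68) mm in the stand's frame. Origin: centre of the underside; z up
- rake: dark wooden bar 220 (x) by 16 (y) by 18 mm (z), 0.06 kg; 9 steel pins, 3 mm thick, 22 mm long, on its -z face from x = -20 to +100 mm. Origin: centre of bar and mass; x to the toothed end; teeth point to -z. Starts with the plain end 50 mm deep in the pocket, 1.5 mm of play, x about 50 degrees above level, teeth on the lower side; slides out along x. Held level, tips are 31 mm below origin
- jar_tall: bystander, loose, to be left alone: capped glass jar, 58 mm across, 85 mm high; origin: centre of its underside
- mug: bystander, loose, to be left alone: blue glazed mug, 72 mm across, 80 mm high; origin: centre of its underside
- bottle: bystander, loose, to be left alone: brown bottle, 48 mm across, 130 mm high; origin: centre of its underside
- jar_squat: bystander, loose, to be left alone: capped squat glass jar, 68 mm across, 60 mm high; origin: centre of its underside
- pot_small: bystander, loose, to be left alone: small capped brown jar, 48 mm across, 45 mm high; origin: centre of its underside
- weight: bystander, loose, to be left alone: steel block 90 x 55 x 30 mm; origin: centre of its underside
- dish: bystander, loose, to be left alone: marble disc, 90 mm across, 14 mm high; origin: centre of its underside
Not all that is in view belongs to the job. Leave any pink, red or turquoise look-alike of the cup_a alone.

How it is judged:
By the outcome, as a careful person would: the job done as asked, in the order asked, and still so for the second after the job is handed in, while the arm keeps its last pose, push and grip.
It also fails if it takes over 51 s, if anything falls off the work surface, if the arm or the gripper's body presses on something with over 40 N, if the wrist force passes 120 N, or if a joint passes its speed limit or range.

## Working session

There is one attempt and no reset: what is moved stays moved. The work goes in short steps, Python scripts to look and compute and a shell command to move; the robot and the scene stay as the last step left them, time stands still between calls to the robot, and variables do not carry over. Pictures are saved under pics/ and viewed, at most 10 in all, crops included, and the job is handed in when it is done.

```bash
mkdir -p pics; cat > h.py <<'E'
from plant import *
import numpy as np, cv2
def pts(c,mask=None):
    z=c["range_z"]; v,u=np.nonzero((z>0) if mask is None else (mask&(z>0)))
    d=z[v,u]; P=np.c_[(u-c["cx"])/c["fx"]*d,(v-c["cy"])/c["fy"]*d,d]
    return (P-np.array(c["t"]))@np.array(c["R"]),u,v
def proj(c,X):
    p=np.array(c["R"])@np.array(X)+np.array(c["t"]); return p[:2]/p[2]*[c["fx"],c["fy"]]+[c["cx"],c["cy"]]
E
python3 - <<'E'
from h import *
cs={n:capture(n) for n in("side","top")}
cv2.imwrite("pics/a.png",cs["side"]["color"][:,:,::-1]);cv2.imwrite("pics/b.png",cs["top"]["color"][:,:,::-1])
for n,c in cs.items():
    print(n,"campos",-np.array(c["R"]).T@np.array(c["t"]),"axis",np.array(c["R"])[2])
    for l in "tray cup_a stand rake jar_tall mug bottle jar_squat pot_small weight dish".split():
        for b in boxes_of(l,n): print(n,l,round(b["conf"],2),np.round(b["point"],3),proj(c,b["point"]).astype(int))
o=get_obs();print(o["t"],o["ee_pos"],o["tcp_rot"],o["ft_force"])
E
```

```text
side campos [0.46216307 0.68493952 0.84759422] axis [ 0.09250515 -0.66142369 -0.7442859 ]
side tray 0.46 [ 0.73  -0.225  0.053] [273 149]
side cup_a 0.73 [ 0.33  -0.118  0.049] [397 184]
side cup_a 0.72 [ 0.478 -0.316  0.056] [352 137]
side cup_a 0.68 [ 0.587 -0.076  0.055] [310 185]
side stand 0.68 [ 0.482 -0.317  0.05 ] [351 138]
side stand 0.57 [0.515 0.316 0.013] [317 321]
side rake 0.96 [0.599 0.305 0.136] [278 286]
side jar_tall 0.79 [0.719 0.297 0.074] [230 291]
side mug 0.76 [ 0.727 -0.227  0.05 ] [274 150]
side bottle 0.72 [ 0.771 -0.039  0.07 ] [245 185]
side pot_small 0.81 [0.373 0.056 0.041] [382 231]
side pot_small 0.7 [ 0.773 -0.038  0.071] [244 185]
side weight 0.55 [ 0.513 -0.462  0.028] [345 117]
side dish 0.86 [0.544 0.473 0.015] [294 392]
top campos [ 3.43294812e-01 -1.07931003e-03  1.62781220e+00] axis [ 0.1457093   0.00880049 -0.98928831]
top tray 0.67 [ 0.736 -0.254  0.038] [403 140]
top tray 0.58 [0.566 0.007 0.005] [324 195]
top cup_a 0.88 [ 0.6   -0.29   0.039] [416 181]
top cup_a 0.79 [ 0.488 -0.33   0.038] [431 215]
top cup_a 0.71 [ 0.385 -0.236  0.037] [40
[... 192 characters left out ...]
op jar_tall 0.71 [0.716 0.274 0.083] [238 146]
top mug 0.62 [0.374 0.046 0.043] [313 253]
top mug 0.61 [ 0.734 -0.256  0.036] [404 140]
top mug 0.16 [ 0.59  -0.063  0.05 ] [346 185]
top bottle 0.7 [ 0.771 -0.05   0.086] [341 126]
top bottle 0.18 [0.514 0.291 0.015] [237 212]
top jar_squat 0.93 [0.781 0.135 0.06 ] [283 127]
top pot_small 0.64 [0.373 0.045 0.045] [313 254]
top weight 0.62 [ 0.516 -0.479  0.029] [476 206]
top dish 0.79 [0.544 0.49  0.016] [176 204]
1.2 [ 0.24260176 -0.49357034  0.218631  ] [[ 8.97466925e-01  4.41081758e-01 -2.22005839e-05]
 [ 4.41081759e-01 -8.97466923e-01  6.41243858e-05]
 [ 8.35980709e-06 -6.73417879e-05 -9.99999998e-01]] [-0.68897743  0.52661634 -0.17528507]
```

View pictures.

View pics/a.png

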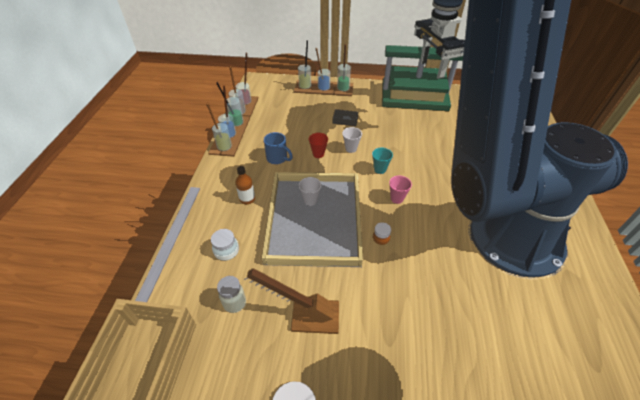

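View pics/b.png

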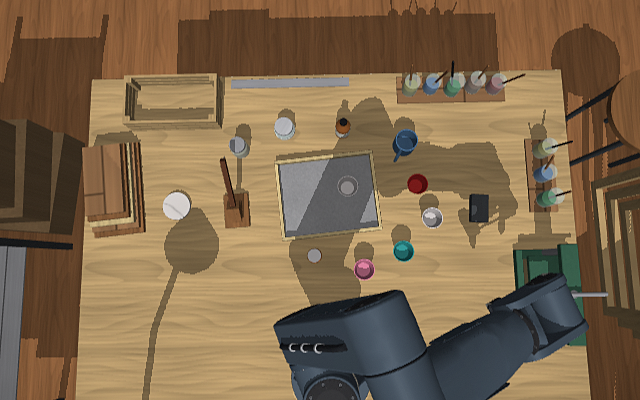

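```bash
cat > meas.py <<'E'
from h import *
from scipy.optimize import least_squares
def ext(c): return [m for m in ()]
def cupfit(c,near,n,label="cup_a",rad=.06):
    P,u,v=pts(c); k=(np.hypot(P[:,0]-near[0],P[:,1]-near[1])<rad)&(P[:,2]>near[2]+.012)&(P[:,2]<near[2]+.085)
    P=P[k]
    def res(p):
        r=np.hypot(P[:,0]-p[0],P[:,1]-p[1]); h=P[:,2]-p[2]
        ro=.019+.014*h/.07; co=np.cos(np.arctan(.2))
        a=(r-ro)*co; b=(r-ro+.003)*co
        d=np.where(abs(a)<abs(b),a,b); f=np.where(r<ro,h-.028,1); d=np.where(abs(f)<abs(d),f,d)
        t=np.where((r<ro+.003)&(r>ro-.006),h-.07,1)
        return np.where(abs(t)<abs(d),t,d)
    s=least_squares(res,near,loss="soft_l1",f_scale=.002)
    ztop=np.percentile(P[np.hypot(*(P[:,:2]-s.x[:2]).T)<.037][:,2],97)
    return np.round(s.x,4),len(P),round(float(np.median(abs(res(s.x)))),4),round(float(ztop),4)
E
python3 - <<'E'
from meas import *
crops=[]
for n in("side","top"):
    c=capture(n); print(n,c["fx"],c["fy"])
    for nm,near in(("a",[.59,-.07,.006]),("b",[.488,-.328,0])):
        print(n,nm,cupfit(c,np.array(near),n))
        u,v=proj(c,[near[0],near[1],.04]).astype(int); crops.append(cv2.resize(c["color"][v-30:v+30,u-30:u+30],(260,260),interpolation=cv2.INTER_CUBIC))
    ms=masks_of("rake",n); m=ms[0]; P,u,v=pts(c,m["mask"]); 
    med=np.median(P,0); P=P[np.linalg.norm(P-med,axis=1)<.2]
    w=P-P.mean(0); U,S,V=np.linalg.svd(w,full_matrices=False); print("rake",m["conf"],len(P),P.mean(0),V[0],V[2],S,"ext",(w@V[0]).min(),(w@V[0]).max())
    # tray: top of walls
    P,u,v=pts(c)
    k=(abs(P[:,2]-.035)<.004)&(abs(P[:,0]-.57)<.2)&(abs(P[:,1]-0)<.2)
    col=c["color"][v,u].astype(int); k&=(col[:,0]-col[:,2]>25)
    r=cv2.minAreaRect(P[k][:,:2].astype(np.float32)*1000); print("tray",r,k.sum(),P[k][:,2].mean())
    k=(P[:,2]>.009)&(P[:,2]<.02)&(abs(P[:,0]-.5)<.12)&(abs(P[:,1]-.3)<.1)
    col=c["color"][v,u].astype(int); 
    print("stand",cv2.minAreaRect(P[k][:,:2].astype(np.float32)*1000),k.sum())
    u,v=proj(c,[.55,.3,.08]).astype(int); crops.append(cv2.resize(c["color"][v-45:v+45,u-45:u+45],(260,260),interpolation=cv2.INTER_CUBIC))
cv2.imwrite("pics/c.png",np.vstack([np.hstack(crops[:3]),np.hstack(crops[3:])])[:,:,::-1])
E
```

```text
side 374.81384732407196 374.81384732407196
side a (array([ 0.5873, -0.06  ,  0.0051]), 450, 0.0007, 0.076)
side b (array([ 0.4826, -0.3223, -0.0022]), 350, 0.0007, 0.0691)
rake 0.6 792 [0.59833716 0.3056229  0.13205778] [-0.61404981 -0.0930345  -0.7837649 ] [ 0.28981033  0.89708435 -0.33354106] [1.4648652  0.6843195  0.18128543] ext -0.08245211599010098 0.12067500365923532
tray ((588.5700073242188, 3.921630859375), (377.88543701171875, 322.8063049316406), 5.173088073730469) 1091 0.03348106704183117
stand ((524.4111328125, 300.2065734863281), (109.2883529663086, 80.74395751953125), 5.2145209312438965) 797
top 501.1057715240233 501.1057715240233
top a (array([ 0.5851, -0.065 ,  0.0052]), 333, 0.001, 0.0786)
top b (array([ 4.807e-01, -3.259e-01,  2.000e-04]), 344, 0.0009, 0.0717)
rake 0.86 307 [0.59304869 0.29962413 0.13461682] [-0.66540168 -0.03597532 -0.74561812] [-0.28232979  0.93677173  0.2067574 ] [0.92553758 0.20197263 0.09331851] ext -0.08328571638731967 0.11654044184012077
tray ((565.4434204101562, -1.9289093017578125), (260.38592529296875, 319.90118408203125), 5.513386249542236) 738 0.0347265546680728
stand ((504.416015625, 315.99169921875), (135.25144958496094, 235.88507080078125), 35.81884765625) 382
```

View pics/c.png

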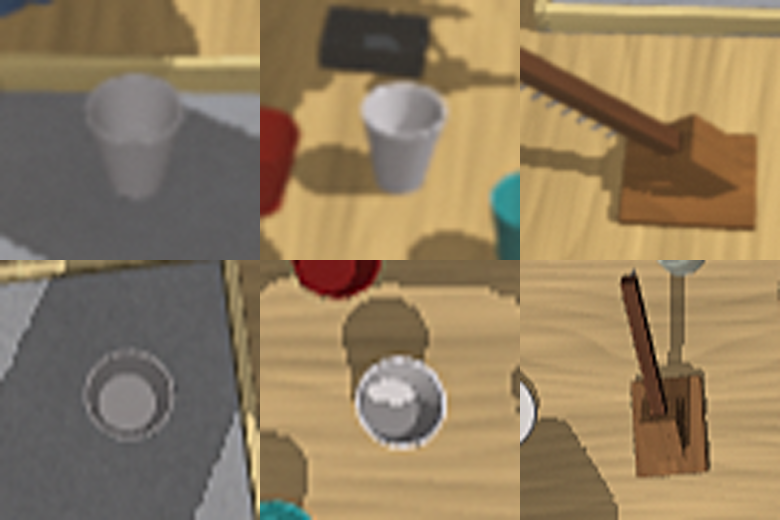

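Candidates for cup_a: white in the tray (side 310,190 / top 347,185). Others are white on the table (352,138 / 432,216), which is cup_b, red (318,146 / 417,183), turquoise (382,160 / 403,250) and pink (399,190 / 364,269). The crops confirm that the white cup in the tray is cup_a and the white one on the table is cup_b. The rake lies in the stand at side (280,286), top (228,182), with its teeth underneath.

Careful with the scale: shifts go in shares of 0.2 m and turns go in shares of 2 rad. That gives: 0.0356 m / 0.2 = 0.178, -0.0168 m / 0.2 = -0.084.

```bash
cat > w.py <<'E'
from h import *
import sys
o=get_obs(); R=np.array(o["tcp_rot"]); t=np.array([float(a) for a in sys.argv[1:4]])
print("t",round(o["t"],2),"p",np.round(o["ee_pos"],4),"need(tool)",np.round(R.T@(t-o["ee_pos"]),4),"ft",np.round(o["ft_force"],1),"w",round(o["gripper_width"],4))
E
python3 -m crank '{"increments":[[0.178, -0.084, 0, 0, 0, 0], [0.178, -0.084, 0, 0, 0, 0], [0.178, -0.084, 0, 0, 0, 0], [0.178, -0.084, 0, 0, 0, 0], [0.178, -0.084, 0, 0, 0, 0]]}' 0.092 20
python3 -m crank '{"increments":[[0.178, -0.084, 0, 0, 0, 0], [0.178, -0.084, 0, 0, 0, 0], [0.178, -0.084, 0, 0, 0, 0], [0.178, -0.084, 0, 0, 0, 0], [0.178, -0.084, 0, 0, 0, 0]]}'
python3 -m crank '{"increments":[[0.178, -0.084, 0, 0, 0, 0], [0.178, -0.084, 0, 0, 0, 0], [0.178, -0.084, 0, 0, 0, 0], [0.178, -0.084, 0, 0, 0, 0], [0, 0, 0, 0, 0, 0]]}'
python3 w.py .586 -.0625 .054
```

```text
t: 1.82
ee_pos: [0.3661, -0.3382, 0.2188]
tcp_rot: [[0.898, 0.441, 0.0], [0.441, -0.898, -0.0], [0.0, 0.0, -1.0]]
ft_force: [0.9, -0.8, 0.9]
gripper_width: 0.092
grasp_force: 0.0
t: 2.23
ee_pos: [0.489, -0.184, 0.2188]
tcp_rot: [[0.897, 0.441, 0.0], [0.441, -0.897, -0.0], [0.0, 0.0, -1.0]]
ft_force: [0.6, -1.5, 0.7]
gripper_width: 0.0921
grasp_force: 0.0
t: 2.65
ee_pos: [0.589, -0.0579, 0.2184]
tcp_rot: [[0.896, 0.445, 0.001], [0.445, -0.896, 0.001], [0.002, -0.0, -1.0]]
ft_force: [0.6, 0.4, 0.4]
gripper_width: 0.0917
grasp_force: 0.0
t 2.65 p [ 0.589  -0.0579  0.2184] need(tool) [-0.005   0.0028  0.1644] ft [0.6 0.4 0.4] w 0.0917
```

In the tool's units: 0.03 m / 0.2 = 0.15, 0.02 m / 0.2 = 0.1.

```bash
python3 -m crank '{"increments":[[0, 0, 0, 0, 0, 0], [0, 0, 0.15, 0, 0, 0], [0, 0, 0.15, 0, 0, 0], [0, 0, 0.1, 0, 0, 0], [0, 0, 0, 0, 0, 0]]}' | tail -0; python3 w.py .586 -.0625 .054; python3 - <<'E'
from meas import *
# compare fingertips as seen by each camera with known TCP
o=get_obs();p=np.array(o["ee_pos"]);R=np.array(o["tcp_rot"])
for n in("side","top"):
    c=capture(n);P,u,v=pts(c);Q=(P-p)@R
    k=(abs(Q[:,0])<.02)&(abs(Q[:,1])<.07)&(Q[:,2]<0.01)&(Q[:,2]>-.04)
    Q=Q[k];print(n,len(Q),np.percentile(Q,[2,98],axis=0).round(4).tolist())
E
```

```text
t 3.07 p [ 0.5834 -0.0634  0.1348] need(tool) [0.0032 0.0007 0.0808] ft [ 0.4  0.7 -1.2] w 0.0916
side 83 [[-0.0076, -0.0647, -0.0387], [0.0111, 0.0466, -0.0083]]Exception ignored on flushing sys.stdout:
BrokenPipeError: [Errno 32] Broken pipe
Traceback (most recent call last):
IndexError: index -1 is out of bounds for axis 0 with size 0
```

In the tool's units: 0.02 m / 0.2 = 0.1.

```bash
python3 -m crank '{"increments":[[0, 0, 0.1, 0, 0, 0], [0, 0, 0.1, 0, 0, 0], [0, 0, 0.1, 0, 0, 0], [0, 0, 0.1, 0, 0, 0], [0, 0, 0, 0, 0, 0]]}' >/dev/null; python3 -m crank '{"increments":[[0, 0, 0, 0, 0, 0], [0, 0, 0, 0, 0, 0], [0, 0, 0, 0, 0, 0]]}'; python3 w.py .586 -.0625 .054
```

```text
t: 3.83
ee_pos: [0.5873, -0.063, 0.0607]
tcp_rot: [[0.898, 0.441, 0.003], [0.441, -0.898, -0.001], [0.002, 0.002, -1.0]]
ft_force: [-1.2, -0.2, 0.2]
gripper_width: 0.0917
grasp_force: 0.0
t 3.83 p [ 0.5873 -0.063   0.0607] need(tool) [-0.0009 -0.001   0.0067] ft [-1.2 -0.2  0.2] w 0.0917
```

In the tool's units: 0.005 m / 0.2 = 0.025.

```bash
python3 -m crank '{"increments":[[0, 0, 0.025, 0, 0, 0], [0, 0, 0, 0, 0, 0], [0, 0, 0, 0, 0, 0]]}' >/dev/null;python3 w.py .586 -.0625 .054; python3 -m crank '{"increments":[[0, 0, 0, 0, 0, 0], [0, 0, 0, 0, 0, 0], [0, 0, 0, 0, 0, 0], [0, 0, 0, 0, 0, 0], [0, 0, 0, 0, 0, 0]]}' 0.06 10; python3 -m crank '{"increments":[[0, 0, 0, 0, 0, 0], [0, 0, 0, 0, 0, 0], [0, 0, 0, 0, 0, 0], [0, 0, 0, 0, 0, 0], [0, 0, 0, 0, 0, 0]]}' ; python3 w.py .586 -.0625 .054
```

```text
t 4.08 p [ 0.5862 -0.0626  0.0538] need(tool) [-0.0001 -0.0002 -0.0002] ft [0.1 1.  0.5] w 0.0919
t: 4.5
ee_pos: [0.5862, -0.0627, 0.0537]
tcp_rot: [[0.897, 0.441, 0.0], [0.441, -0.897, -0.0], [0.0, 0.0, -1.0]]
ft_force: [0.8, -1.9, -1.1]
gripper_width: 0.0642
grasp_force: 10.5
t: 4.92
ee_pos: [0.5863, -0.0627, 0.0537]
tcp_rot: [[0.897, 0.441, 0.0], [0.441, -0.897, -0.0], [0.0, 0.0, -1.0]]
ft_force: [0.5, -0.9, 0.8]
gripper_width: 0.0645
grasp_force: 10.6
t 4.92 p [ 0.5863 -0.0627  0.0537] need(tool) [-0.0001 -0.0003 -0.0003] ft [ 0.5 -0.9  0.8] w 0.0645
```

In the tool's units: -0.03 m / 0.2 = -0.15, -0.02 m / 0.2 = -0.1.

```bash
python3 -m crank '{"increments":[[0, 0, 0, 0, 0, 0], [0, 0, -0.05, 0, 0, 0], [0, 0, -0.1, 0, 0, 0], [0, 0, -0.15, 0, 0, 0], [0, 0, -0.15, 0, 0, 0]]}' 0.06 15;  python3 -m crank '{"increments":[[0, 0, -0.15, 0, 0, 0], [0, 0, -0.15, 0, 0, 0], [0, 0, 0, 0, 0, 0], [0, 0, 0, 0, 0, 0], [0, 0, 0, 0, 0, 0]]}'; python3 - <<'E'
from meas import *
cr=[]
o=get_obs();p=np.array(o["ee_pos"]);print(p)
for n in("side","top"):
    c=capture(n)
    u,v=proj(c,[p[0],p[1],.16]).astype(int); cr.append(cv2.resize(c["color"][v-40:v+40,u-40:u+40],(390,390),interpolation=cv2.INTER_CUBIC))
    P,u,v=pts(c);k=(np.hypot(P[:,0]-p[0],P[:,1]-p[1])<.05);k&=(P[:,2]>p[2]-.06)&(P[:,2]<p[2]+.015);col=c["color"][v,u].astype(int);print(n,k.sum(),P[k].min(0),P[k].max(0))
cv2.imwrite("pics/d.png",np.hstack(cr)[:,:,::-1])
E
```

```text
t: 5.33
ee_pos: [0.5854, -0.0624, 0.1447]
tcp_rot: [[0.897, 0.441, -0.002], [0.441, -0.897, 0.001], [-0.001, -0.001, -1.0]]
ft_force: [0.6, -1.6, -1.1]
gripper_width: 0.0636
grasp_force: 15.6
t: 5.75
ee_pos: [0.5855, -0.0625, 0.203]
tcp_rot: [[0.897, 0.441, -0.001], [0.441, -0.897, 0.0], [-0.001, -0.001, -1.0]]
ft_force: [0.0, -1.1, -1.5]
gripper_width: 0.0637
grasp_force: 15.6
[ 0.58554674 -0.06246696  0.20301992]
side 275 [ 0.55714995 -0.0856056   0.15393175] [ 0.61424245 -0.01595769  0.21799555]
top 4 [ 0.57015838 -0.08795179  0.1845189 ] [ 0.57458016 -0.08329605  0.21139514]
```

View pics/d.png

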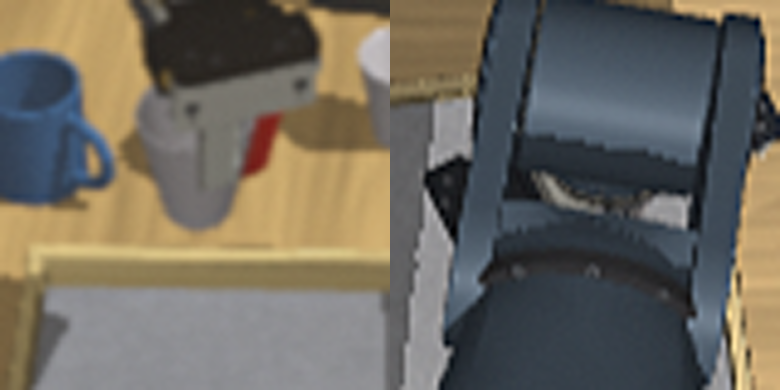

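In the tool's units: -0.027 m / 0.2 = -0.135, 0.0245 m / 0.2 = 0.1225.

```bash
python3 -m crank '{"increments":[[-0.075, 0.0675, 0, 0, 0, 0], [-0.135, 0.1225, 0, 0, 0, 0], [-0.135, 0.1225, 0, 0, 0, 0], [-0.135, 0.1225, 0, 0, 0, 0], [-0.135, 0.1225, 0, 0, 0, 0]]}' >/dev/null;  python3 -m crank '{"increments":[[-0.135, 0.1225, 0, 0, 0, 0], [-0.135, 0.1225, 0, 0, 0, 0], [-0.105, 0.095, 0, 0, 0, 0], [-0.053, 0.0475, 0, 0, 0, 0], [0, 0, 0, 0, 0, 0]]}' >/dev/null; python3 -m crank '{"increments":[[0, 0, 0.15, 0, 0, 0], [0, 0, 0.1, 0, 0, 0], [0, 0, 0, 0, 0, 0], [0, 0, 0, 0, 0, 0], [0, 0, 0, 0, 0, 0]]}'; python3 - <<'E'
from meas import *
cr=[]
o=get_obs();p=np.array(o["ee_pos"]);print(p)
for n in("side","top"):
    c=capture(n)
    try: print(n,"inhand",cupfit(c,np.array([p[0],p[1],p[2]-.048]),n,rad=.045))
    except Exception as e: print(e)
    print(n,"b",cupfit(c,np.array([.4826,-.3223,0]),n))
    u,v=proj(c,[p[0],p[1],.11]).astype(int); cr.append(cv2.resize(c["color"][v-40:v+40,u-40:u+40],(390,390),interpolation=cv2.INTER_CUBIC))
    ms=masks_of("cup_a",n)
    for m in ms:
        P,_,_=pts(c,m["mask"]); print(n,round(m["conf"],2),P.mean(0).round(3),m["mask"].sum())
cv2.imwrite("pics/e.png",np.hstack(cr)[:,:,::-1])
E
```

```text
t: 7.1
ee_pos: [0.4831, -0.3238, 0.1546]
tcp_rot: [[0.897, 0.442, 0.001], [0.442, -0.897, -0.0], [0.0, 0.001, -1.0]]
ft_force: [0.2, -0.0, -1.4]
gripper_width: 0.0638
grasp_force: 15.6
[ 0.48310331 -0.32384419  0.15459115]
side inhand (array([ 0.4832, -0.321 ,  0.1048]), 314, 0.0008, 0.1834)
side b (array([ 0.4825, -0.3223, -0.0006]), 348, 0.0007, 0.0697)
side 0.89 [ 0.381 -0.228  0.047] 387
side 0.84 [ 0.326 -0.108  0.044] 486
side 0.65 [ 0.491 -0.316  0.149] 265
side 0.65 [ 0.482 -0.323  0.043] 391
side 0.57 [ 0.591 -0.283  0.045] 388
side 0.25 [0.519 0.313 0.03 ] 1483
index -1 is out of bounds for axis 0 with size 0Traceback (most recent call last):
  File "<stdin>", line 8, in <module>
  File "meas.py", line 15, in cupfit
    ztop=np.percentile(P[np.hypot(*(P[:,:2]-s.x[:2]).T)<.037][:,2],97)
    return _quantile_unchecked(
        a, q, axis, out, overwrite_input, method, keepdims, weights)
    return _ureduce(a,
                    func=_quantile_ureduce_func,
    ...<5 lines>...
                    overwrite_input=overwrite_input,
                    method=method)
    r = func(a, **kwargs)
    result = _quantile(arr,
                       quantiles=q,
    ...<2 lines>...
                       out=out,
                       weights=wgt)
    slices_having_nans = np.isnan(arr[-1, ...])
                                  ~~~^^^^^^^^^
IndexError: index -1 is out of bounds for axis 0 with size 0
```

```bash
python3 - <<'E'
from meas import *
import meas
o=get_obs();p=np.array(o["ee_pos"]);print(p)
c=capture("side")
for m in masks_of("cup_a","side"):
    z=pts(c,m["mask"])[0].mean(0)
    if np.hypot(z[0]-.484,z[1]+.32)<.03:
        orig=meas.pts; er=cv2.erode(m["mask"].astype(np.uint8),np.ones((3,3)))>0
        meas.pts=lambda c:orig(c,er)
        near=[p[0],p[1],p[2]-.048] if z[2]>.1 else [.4825,-.3223,0]
        print(cupfit(c,np.array(near),"side")); meas.pts=orig
u,v=proj(c,[p[0],p[1],.10]).astype(int);d=c["color"][v-50:v+50,u-50:u+50]
cv2.imwrite("pics/e.png",cv2.resize(d,(500,500),interpolation=cv2.INTER_CUBIC)[:,:,::-1]); print(u-50,v-50)
E
```

```text
[ 0.48297037 -0.32434848  0.15489491]
(array([ 0.4827, -0.3223, -0.0007]), 258, 0.0007, 0.0674)
(array([ 0.4819, -0.3222,  0.1041]), 184, 0.0007, 0.1744)
302 74
```

View pics/e.png

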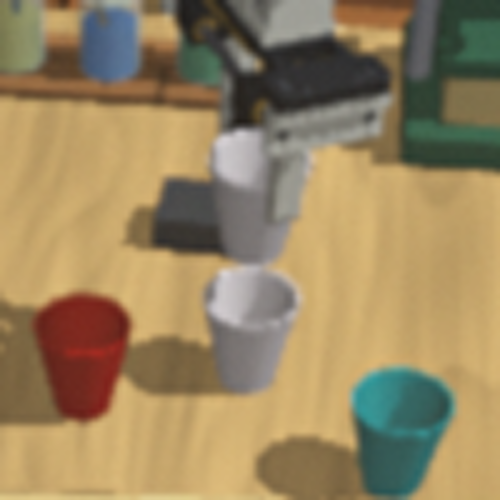

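The picture shows the held cup upright at crop (252,195), directly above cup_b at (252,330). The fit puts the offset between them under 1 mm.

In the tool's units: 0.015 m / 0.2 = 0.075, 0.0005 m / 0.2 = 0.0025.

```bash
python3 -m crank '{"increments":[[0.0025, 0.001, 0.05, 0, 0, 0], [0, 0, 0.075, 0, 0, 0], [0, 0, 0.075, 0, 0, 0], [0, 0, 0.05, 0, 0, 0], [0, 0, 0, 0, 0, 0]]}'; python3 -m crank '{"increments":[[0, 0, 0.04, 0, 0, 0], [0, 0, 0.03, 0, 0, 0], [0, 0, 0.02, 0, 0, 0], [0, 0, 0.02, 0, 0, 0], [0, 0, 0, 0, 0, 0]]}'; python3 -m crank '{"increments":[[0, 0, 0.01, 0, 0, 0], [0, 0, 0.01, 0, 0, 0], [0, 0, 0, 0, 0, 0], [0, 0, 0, 0, 0, 0]]}'
```

```text
t: 7.77
ee_pos: [0.4819, -0.3235, 0.1012]
tcp_rot: [[0.897, 0.441, -0.003], [0.441, -0.897, 0.002], [-0.002, -0.003, -1.0]]
ft_force: [-0.4, -0.2, -1.4]
gripper_width: 0.0642
grasp_force: 15.6
t: 8.18
ee_pos: [0.4826, -0.3241, 0.081]
tcp_rot: [[0.897, 0.441, -0.001], [0.441, -0.897, 0.0], [-0.0, -0.001, -1.0]]
ft_force: [-0.4, 0.4, -1.4]
gripper_width: 0.0639
grasp_force: 15.6
t: 8.52
ee_pos: [0.4829, -0.3243, 0.0777]
tcp_rot: [[0.897, 0.441, 0.0], [0.441, -0.897, -0.0], [0.0, 0.0, -1.0]]
ft_force: [-0.9, -0.0, -0.3]
gripper_width: 0.0638
grasp_force: 15.6
```

In the tool's units: 0.001 m / 0.2 = 0.005.

```bash
python3 -m crank '{"increments":[[0, 0, 0.005, 0, 0, 0], [0, 0, 0.005, 0, 0, 0], [0, 0, 0, 0, 0, 0], [0, 0, 0, 0, 0, 0]]}'; python3 - <<'E'
from meas import *
c=capture("side");o=get_obs();p=o["ee_pos"]
print(cupfit(c,np.array([.4827,-.3223,.028]),"side",rad=.04))
E
```

```text
t: 8.85
ee_pos: [0.4829, -0.3243, 0.0757]
tcp_rot: [[0.897, 0.441, 0.0], [0.441, -0.897, -0.0], [0.0, 0.0, -1.0]]
ft_force: [-0.8, -0.2, -0.5]
gripper_width: 0.0641
grasp_force: 15.6
(array([ 0.4813, -0.32  ,  0.0163]), 297, 0.0011, 0.0978)
```

In the tool's units: 0.0005 m / 0.2 = 0.0025.

```bash
python3 -m crank '{"increments":[[0, 0, 0.0025, 0, 0, 0], [0, 0, 0, 0, 0, 0], [0, 0, 0, 0, 0, 0]]}' 0.064 4;python3 -m crank '{"increments":[[0, 0, 0, 0, 0, 0], [0, 0, 0, 0, 0, 0], [0, 0, 0, 0, 0, 0], [0, 0, 0, 0, 0, 0], [0, 0, 0, 0, 0, 0]]}' 0.082 4; python3 -m crank '{"increments":[[0, 0, -0.05, 0, 0, 0], [0, 0, -0.1, 0, 0, 0], [0, 0, -0.15, 0, 0, 0], [0, 0, -0.2, 0, 0, 0], [0, 0, -0.2, 0, 0, 0]]}';  python3 -m crank '{"increments":[[0, 0, -0.2, 0, 0, 0], [0, 0, -0.2, 0, 0, 0], [0, 0, 0, 0, 0, 0], [0, 0, 0, 0, 0, 0]]}' >/dev/null; python3 - <<'E'
from meas import *
c=capture("side");o=get_obs();print(o["t"],o["ee_pos"],o["ft_force"])
print(cupfit(c,np.array([.4827,-.3223,.028]),"side",rad=.045),cupfit(c,np.array([.4827,-.3223,0]),"side",rad=.045))
u,v=proj(c,[.483,-.323,.05]).astype(int);d=c["color"][v-40:v+40,u-40:u+40]
cv2.imwrite("pics/f.png",cv2.resize(d,(400,400),interpolation=cv2.INTER_CUBIC)[:,:,::-1])
# stand/rake geometry, both cameras
for n in("side","top"):
    c=capture(n) if n=="top" else c
    P,u,v=pts(c);col=c["color"][v,u].astype(int)
    ok=(col[:,0]-col[:,2]>30)&(col[:,0]<190)
    # rake points far along: z>.12
    L=[]
    for z0 in np.arange(.11,.20,.015):
        k=(P[:,2]>z0)&(P[:,2]<z0+.015)&(abs(P[:,0]-.6)<.09)&(abs(P[:,1]-.305)<.03)
        if k.sum()>3:L.append([*P[k].mean(0),P[k][:,1].min(),P[k][:,1].max(),P[k][:,0].min(),P[k][:,0].max(),k.sum()])
    print(n);print(np.round(L,3))
    k=(P[:,2]>.008)&(P[:,2]<.02)&(abs(P[:,0]-.523)<.07)&(abs(P[:,1]-.3)<.055)
    print("stand",cv2.minAreaRect(P[k][:,:2].astype(np.float32)*1000),k.sum())
E
```

```text
t: 9.15
ee_pos: [0.4831, -0.3244, 0.0755]
tcp_rot: [[0.897, 0.441, 0.001], [0.441, -0.897, -0.0], [0.0, 0.001, -1.0]]
ft_force: [0.4, 0.4, 3.4]
gripper_width: 0.0647
grasp_force: 4.3
t: 9.57
ee_pos: [0.4828, -0.3242, 0.075]
tcp_rot: [[0.897, 0.441, -0.0], [0.441, -0.897, 0.0], [-0.0, -0.0, -1.0]]
ft_force: [0.2, -0.1, -0.7]
gripper_width: 0.0818
grasp_force: 0.0
t: 9.98
ee_pos: [0.4824, -0.3239, 0.2171]
tcp_rot: [[0.897, 0.441, -0.001], [0.441, -0.897, 0.001], [-0.0, -0.001, -1.0]]
ft_force: [-0.7, -0.3, -0.3]
gripper_width: 0.0818
grasp_force: 0.0
10.3667 [ 0.48274039 -0.32413258  0.29567355] [-0.29612195 -0.34988807  0.3675052 ]
(array([ 0.4831, -0.3208,  0.0203]), 414, 0.0011, 0.0974) (array([ 0.4826, -0.3207,  0.013 ]), 347, 0.001, 0.0836)
side
[[  0.583   0.307   0.118   0.295   0.313   0.566   0.628  94.   ]
 [  0.596   0.307   0.133   0.296   0.314   0.579   0.649  94.   ]
 [  0.61    0.308   0.147   0.296   0.315   0.593   0.66  101.   ]
 [  0.625   0.309   0.163   0.298   0.315   0.609   0.669 103.   ]
 [  0.636   0.31    0.178   0.298   0.317   0.623   0.66  103.   ]
 [  0.648   0.309   0.19    0.301   0.317   0.637   0.659  78.   ]]
stand ((524.3417358398438, 300.221435546875), (109.2135238647461, 79.65604400634766), 5.2701497077941895) 809
top
[[ 0.575  0.298  0.117  0.291  0.308  0.56   0.59  33.   ]
 [ 0.589  0.298  0.132  0.29   0.308  0.573  0.614 35.   ]
 [ 0.603  0.3    0.148  0.292  0.31   0.592  0.624 41.   ]
 [ 0.621  0.301  0.163  0.293  0.31   0.608  0.668 37.   ]
 [ 0.635  0.302  0.179  0.294  0.312  0.62   0.657 45.   ]
 [ 0.647  0.304  0.192  0.296  0.311  0.633  0.657 32.   ]]
stand ((526.9104614257812, 300.0776062011719), (104.29660034179688, 127.61226654052734), 88.8551025390625) 413
```

View pics/f.png

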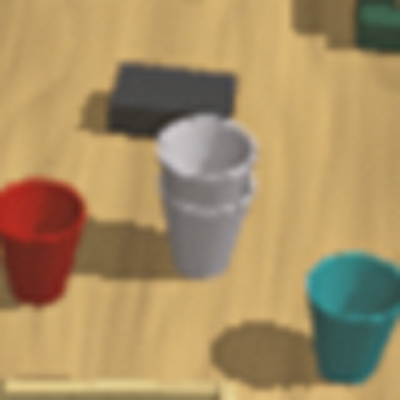

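The picture shows the stack nested and upright at crop (207,195), with the red and turquoise cups untouched. Next is the move to the rake.

In the tool's units: -0.0337 m / 0.2 = -0.1685, 0.0198 m / 0.2 = 0.099.

```bash
python3 -m crank '{"increments":[[0.099, -0.1685, 0, 0, 0, 0], [0.099, -0.1685, 0, 0, 0, 0], [0.099, -0.1685, 0, 0, 0, 0], [0.099, -0.1685, 0, 0, 0, 0], [0.099, -0.1685, 0, 0, 0, 0]]}' 0.06 >/dev/null
python3 -m crank '{"increments":[[0.099, -0.1685, 0, 0, 0, 0], [0.099, -0.1685, 0, 0, 0, 0], [0.099, -0.1685, 0, 0, 0, 0], [0.099, -0.1685, 0, 0, 0, 0], [0.099, -0.1685, 0, 0, 0, 0]]}' >/dev/null
python3 -m crank '{"increments":[[0.099, -0.1685, 0, 0, 0, 0], [0.099, -0.1685, 0, 0, 0, 0], [0.099, -0.1685, 0, 0, 0, 0], [0.099, -0.1685, 0, 0, 0, 0], [0.099, -0.1685, 0, 0, 0, 0]]}' >/dev/null
python3 -m crank '{"increments":[[0.099, -0.1685, 0, 0, 0, 0], [0, 0, 0, 0, 0, 0.0611], [0, 0, 0, 0, 0, 0.0611], [0, 0, 0, 0, 0, 0.0602], [0, 0, 0, 0, 0, 0]]}'
python3 -m crank '{"increments":[[0, 0, 0, 0, 0, 0], [0, 0, 0, 0, 0, 0]]}' >/dev/null
python3 - <<'E'
from h import *
o=get_obs();print(o["t"],np.round(o["joint_pos"],1),np.round(o["ee_pos"],4),np.round(o["tcp_rot"],3).tolist())
E
```

```text
t: 12.08
ee_pos: [0.5287, 0.2994, 0.2932]
tcp_rot: [[0.996, 0.087, -0.003], [0.087, -0.996, -0.001], [-0.003, 0.001, -1.0]]
ft_force: [0.1, -0.9, 0.1]
gripper_width: 0.0599
grasp_force: 0.0
12.25 [ 25.1  22.7  80.    0.   77.3 109.6] [0.5291 0.2991 0.2943] [[0.995, 0.096, -0.001], [0.096, -0.995, -0.001], [-0.001, 0.0, -1.0]]
```

```bash
cat > rk.py <<'E'
from h import *
from scipy.optimize import least_squares
def frame(e,y):
    e,y=np.radians([e,y]); x=np.array([np.cos(e)*np.cos(y),np.cos(e)*np.sin(y),np.sin(e)]);yy=np.array([-np.sin(y),np.cos(y),0]); return np.c_[x,yy,np.cross(x,yy)]
def fit(P,p0,fixed=False):
    H=np.array([.11,.008,.009])
    def res(p):
        e,y=(50,5.35) if fixed else p[3:]*100
        q=abs((P-p[:3])@frame(e,y))-H
        return np.linalg.norm(np.maximum(q,0),axis=1)+np.minimum(q.max(1),0)
    s=least_squares(res,p0[:3] if fixed else p0,loss="cauchy",f_scale=.0015); return s.x,np.median(abs(res(s.x)))
E
python3 - <<'E'
from rk import *
p0=np.array([.5738,.3027,.1143,.5,.0535])
for n in("side","top"):
    c=capture(n);P,u,v=pts(c)
    q=(P-p0[:3])@frame(50,5.35); k=(abs(q[:,0])<.125)&(q[:,0]>-.045)&(abs(q[:,1])<.025)&(abs(q[:,2])<.03)
    print(n,k.sum())
    if k.sum()>40:
        for f in(0,1):
            s,r=fit(P[k],p0,f); print(f,s.round(4),round(float(r),4))
E
```

```text
side 699
0 [0.5791 0.3026 0.1099 0.4629 0.0414] 0.0005
1 [0.58   0.3023 0.1089] 0.0011
top 106
0 [0.5647 0.2973 0.1226 0.4478 0.0571] 0.0021
1 [0.5818 0.2988 0.106 ] 0.0012
```

In the tool's units: 6 degrees / 114.5916 = 0.0524.

```bash
python3 -m crank '{"increments":[[0, 0, 0, 0, 0.0524, 0], [0, 0, 0, 0, 0.0524, 0], [0, 0, 0, 0, 0.0524, 0], [0, 0, 0, 0, 0.0524, 0], [0, 0, 0, 0, 0.0524, 0]]}'; python3 -m crank '{"increments":[[0, 0, 0, 0, 0, 0], [0, 0, 0, 0, 0, 0], [0, 0, 0, 0, 0, 0]]}' >/dev/null; python3 w.py .5455 .298 .187;python3 w.py .5955 .3025 .1006; python3 -c "
from h import *
print(np.round(get_obs()['joint_pos'],1))"
```

```text
t: 12.77
ee_pos: [0.5292, 0.2996, 0.2959]
tcp_rot: [[0.859, 0.095, 0.503], [0.081, -0.996, 0.048], [0.505, -0.001, -0.863]]
ft_force: [0.8, -1.6, -0.6]
gripper_width: 0.06
grasp_force: 0.0
t 13.02 p [0.5298 0.2995 0.2957] need(tool) [-0.0408  0.0029  0.1019] ft [ 0.2 -0.5 -0.2] w 0.0602
t 13.02 p [0.5298 0.2995 0.2957] need(tool) [-0.0403  0.003   0.2019] ft [ 0.2 -0.5 -0.2] w 0.0602
[ 30.7  10.9 100.9 -18.6  42.2 126.3]
```

In the tool's units: 0.034 m / 0.2 = 0.17, 0.02 m / 0.2 = 0.1.

```bash
python3 -m crank '{"increments":[[-0.065, 0.005, 0.17, 0, 0, 0], [-0.065, 0.005, 0.17, 0, 0, 0], [-0.07, 0.005, 0.17, 0, 0, 0], [0, 0, 0.1, 0, 0, 0], [0, 0, 0.1, 0, 0, 0]]}' >/dev/null; python3 -m crank '{"increments":[[0, 0, 0.1, 0, 0, 0], [0, 0, 0.1, 0, 0, 0], [0, 0, 0, 0, 0, 0], [0, 0, 0, 0, 0, 0], [0, 0, 0, 0, 0, 0]]}'; python3 w.py .5955 .3025 .1006; python3 -c "
from h import *
print(np.round(get_obs()['joint_pos'],1))"
```

```text
t: 13.85
ee_pos: [0.5863, 0.3015, 0.1184]
tcp_rot: [[0.862, 0.091, 0.498], [0.079, -0.996, 0.046], [0.5, 0.0, -0.866]]
ft_force: [0.2, 0.2, -0.5]
gripper_width: 0.06
grasp_force: 0.0
t 13.85 p [0.5863 0.3015 0.1184] need(tool) [-0.0009 -0.0001  0.02  ] ft [ 0.2  0.2 -0.5] w 0.06
[ 27.8  29.  103.6 -30.6  22.2 138.5]
```

In the tool's units: 0.01 m / 0.2 = 0.05.

```bash
python3 -m crank '{"increments":[[0, 0, 0.05, 0, 0, 0], [0, 0, 0.05, 0, 0, 0], [0, 0, 0, 0, 0, 0], [0, 0, 0, 0, 0, 0]]}'; python3 -m crank '{"increments":[[0, 0, 0, 0, 0, 0], [0, 0, 0, 0, 0, 0], [0, 0, 0, 0, 0, 0], [0, 0, 0, 0, 0, 0], [0, 0, 0, 0, 0, 0]]}' 0.012 8; python3 -m crank '{"increments":[[0, 0, 0, 0, 0, 0], [0, 0, 0, 0, 0, 0], [0, 0, 0, 0, 0, 0], [0, 0, 0, 0, 0, 0]]}' 0.005 40; python3 - <<'E'
from h import *
o=get_obs();p=np.array(o["ee_pos"]);print(np.round(o["joint_pos"],1))
c=capture("side");u,v=proj(c,p).astype(int)
cv2.imwrite("pics/g.png",cv2.resize(c["color"][v-60:v+60,u-80:u+80],(640,480),interpolation=cv2.INTER_CUBIC)[:,:,::-1])
E
```

```text
t: 14.18
ee_pos: [0.5957, 0.3023, 0.0997]
tcp_rot: [[0.863, 0.092, 0.497], [0.08, -0.996, 0.045], [0.499, 0.0, -0.866]]
ft_force: [-0.2, 0.7, 0.7]
gripper_width: 0.0603
grasp_force: 0.0
t: 14.6
ee_pos: [0.5957, 0.3025, 0.1004]
tcp_rot: [[0.862, 0.092, 0.498], [0.08, -0.996, 0.046], [0.5, -0.0, -0.866]]
ft_force: [1.1, -0.4, 0.1]
gripper_width: 0.0315
grasp_force: 0.0
t: 14.93
ee_pos: [0.5957, 0.3025, 0.1002]
tcp_rot: [[0.862, 0.092, 0.498], [0.079, -0.996, 0.046], [0.5, -0.0, -0.866]]
ft_force: [-0.9, -0.4, 0.3]
gripper_width: 0.016
grasp_force: 39.9
[ 27.4  31.4 102.8 -32.2  20.7 140. ]
```

View pics/g.png

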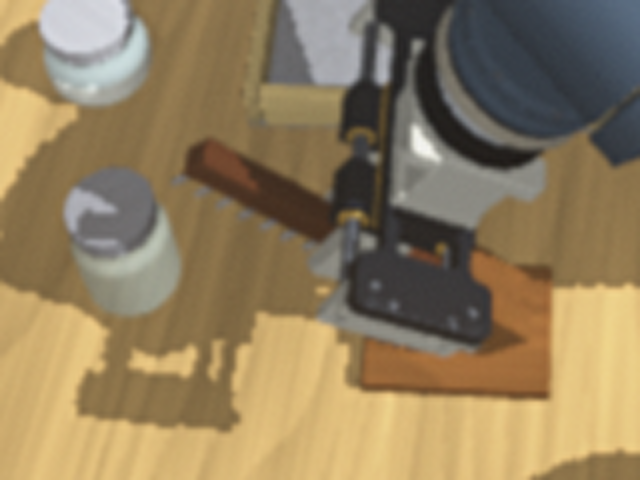

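The picture shows the fingers closed across the rake bar just above the pocket. The teeth are free and the jar at crop (120,240) is clear.

In the tool's units: 0.0095 m / 0.2 = 0.0475, 0.0076 m / 0.2 = 0.038.

```bash
python3 -m crank '{"increments":[[0.0285, 0, -0.0095, 0, 0, 0], [0.038, 0, -0.0125, 0, 0, 0], [0.0475, 0, -0.0155, 0, 0, 0], [0.0475, 0, -0.0155, 0, 0, 0], [0, 0, 0, 0, 0, 0]]}'; python3 -m crank '{"increments":[[0.0475, 0, -0.0155, 0, 0, 0], [0.0475, 0, -0.0155, 0, 0, 0], [0.0475, 0, -0.0155, 0, 0, 0], [0.0475, 0, -0.0155, 0, 0, 0], [0, 0, 0, 0, 0, 0]]}'; python3 w.py .64 .306 .17
```

```text
t: 15.4
ee_pos: [0.62, 0.305, 0.1274]
tcp_rot: [[0.861, 0.092, 0.5], [0.079, -0.996, 0.047], [0.502, -0.001, -0.865]]
ft_force: [0.9, -0.1, -1.2]
gripper_width: 0.016
grasp_force: 39.9
t: 15.82
ee_pos: [0.6462, 0.3073, 0.1569]
tcp_rot: [[0.861, 0.092, 0.5], [0.079, -0.996, 0.047], [0.502, -0.001, -0.865]]
ft_force: [0.0, -0.7, -1.1]
gripper_width: 0.0159
grasp_force: 39.9
t 15.82 p [0.6462 0.3073 0.1569] need(tool) [ 0.0012  0.0007 -0.0145] ft [ 0.  -0.7 -1.1] w 0.0159
```

In the tool's units: -0.026 m / 0.2 = -0.13, -0.0173 m / 0.2 = -0.0865.

```bash
python3 -m crank '{"increments":[[0.05, 0, -0.0865, 0, 0, 0], [0.075, 0, -0.13, 0, 0, 0], [0.075, 0, -0.13, 0, 0, 0], [0.05, 0, -0.0865, 0, 0, 0], [0, 0, 0, 0, 0, 0]]}' >/dev/null; python3 -m crank '{"increments":[[0, 0, 0, 0, -0.0524, 0], [0, 0, 0, 0, -0.0611, 0], [0, 0, 0, 0, -0.0611, 0], [0, 0, 0, 0, -0.0611, 0], [0, 0, 0, 0, -0.0611, 0]]}' >/dev/null; python3 -m crank '{"increments":[[0, 0, 0, 0, -0.0611, 0], [0, 0, 0, 0, -0.048, 0], [0, 0, 0, 0, 0, 0], [0, 0, 0, 0, 0, 0], [0, 0, 0, 0, 0, 0]]}'; python3 -c "
from h import *
print(np.round(get_obs()['joint_pos'],1))"
```

```text
t: 17.07
ee_pos: [0.6447, 0.3072, 0.2545]
tcp_rot: [[0.955, 0.092, -0.281], [0.088, -0.996, -0.026], [-0.282, 0.001, -0.959]]
ft_force: [-0.6, -0.1, -0.3]
gripper_width: 0.0158
grasp_force: 39.9
[ 20.1  46.4  47.9   4.2 101.5 105.1]
```

```bash
python3 w.py .561 0 .2
```

```text
t 17.07 p [0.6447 0.3072 0.2545] need(tool) [-0.0915  0.2982  0.0839] ft [-0.6 -0.1 -0.3] w 0.0158
```

Careful with the scale: shifts go in shares of 0.2 m and turns go in shares of 2 rad. That gives: 0.03 m / 0.2 = 0.15, 0.015 m / 0.2 = 0.075.

```bash
python3 -m crank '{"increments":[[-0.025, 0.075, 0.015, 0, 0, 0], [-0.046, 0.15, 0.04, 0, 0, 0], [-0.046, 0.15, 0.04, 0, 0, 0], [-0.046, 0.15, 0.04, 0, 0, 0], [-0.046, 0.15, 0.04, 0, 0, 0]]}' >/dev/null; python3 -m crank '{"increments":[[-0.046, 0.15, 0.04, 0, 0, 0], [-0.046, 0.15, 0.04, 0, 0, 0], [-0.046, 0.15, 0.04, 0, 0, 0], [-0.046, 0.15, 0.04, 0, 0, 0], [-0.046, 0.15, 0.04, 0, 0, 0]]}' >/dev/null; python3 -m crank '{"increments":[[-0.02, 0.065, 0.025, 0, 0, 0], [0, 0, 0, 0, 0, 0], [0, 0, 0, 0, 0, 0], [0, 0, 0, 0, 0, 0]]}' >/dev/null; python3 w.py .561 0 .119
python3 - <<'E'
from rk import *
o=get_obs();p=np.array(o["ee_pos"]);R=np.array(o["tcp_rot"]);G=p-.019*R[:,2];print(G)
p0=np.array([G[0]-.01,G[1],G[2],0,.0535])
cr=[]
for n in("side","top"):
    c=capture(n);P,u,v=pts(c);col=c["color"][v,u].astype(int)
    q=(P-p0[:3])@frame(0,5.35); k=(abs(q[:,0])<.14)&(abs(q[:,1])<.025)&(abs(q[:,2])<.03)&((q[:,0]<-.015)|(q[:,0]>.035))&(col[:,0]-col[:,2]>18)
    print(n,k.sum(),"xrange",np.percentile(q[k][:,0],[1,99]) if k.sum() else 0)
    if k.sum()>40: s,r=fit(P[k],p0); print(s.round(4),round(float(r),4))
    u,v=proj(c,p).astype(int); d=c["color"][max(v-60,0):v+60,u-65:u+65]; cr.append(cv2.resize(d,(390,360),interpolation=cv2.INTER_CUBIC))
cv2.imwrite("pics/i.png",np.hstack(cr)[:,:,::-1])
E
```

```text
t 18.23 p [0.5622 0.0013 0.2053] need(tool) [0.023  0.0012 0.0832] ft [-0.8 -1.1 -0.1] w 0.0155
[0.56755594 0.00184971 0.22354014]
side 451 xrange [-0.10713934  0.10809323]
[ 0.5567  0.0024  0.224  -0.0011  0.0506] 0.0008
top 0 xrange 0
```

View pics/i.png

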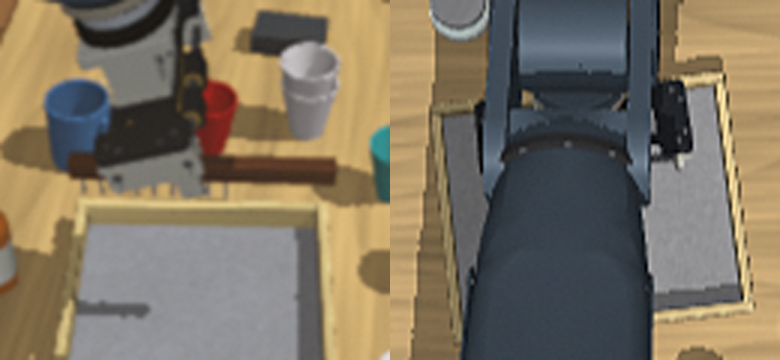

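The picture shows the rake level with its teeth down, the cup stack standing and everything else in place.

In the tool's units: 0.019 m / 0.2 = 0.095, 0.0074 m / 0.2 = 0.037.

```bash
python3 -m crank '{"increments":[[0.028, 0.0025, 0.095, 0, 0, 0], [0.028, 0.0025, 0.095, 0, 0, 0], [0.028, 0, 0.095, 0, 0, 0], [0.028, 0, 0.095, 0, 0, 0], [0.0105, 0, 0.037, 0, 0, 0]]}' >/dev/null; python3 -m crank '{"increments":[[0, 0, 0, 0, 0, 0], [0, 0, 0, 0, 0, 0], [0, 0, 0, 0, 0, 0], [0, 0, 0, 0, 0, 0], [0, 0, 0, 0, 0, 0]]}'
python3 - <<'E'
from rk import *
from meas import cupfit
o=get_obs();p=np.array(o["ee_pos"]);R=np.array(o["tcp_rot"]);G=p-.019*R[:,2];print(o["t"],G,np.abs(o["qvel"]).max())
p0=np.array([G[0]-.01,G[1],G[2],0,.0535])
c=capture("side");P,u,v=pts(c);col=c["color"][v,u].astype(int)
q=(P-p0[:3])@frame(0,5.35); k=(abs(q[:,0])<.14)&(abs(q[:,1])<.025)&(abs(q[:,2])<.03)&((q[:,0]<-.015)|(q[:,0]>.035))&(col[:,0]-col[:,2]>18)
s,r=fit(P[k],p0); print(k.sum(),s.round(4),round(float(r),4))
k=(abs(P[:,0]-.56)<.09)&(abs(P[:,1]-.08)<.04)&(abs(P[:,2]-.006)<.02);print("floor",np.median(P[k][:,2]))
for l in "jar_tall mug bottle pot_small dish weight".split():
    for b in boxes_of(l,"side")[:1]: print(l,np.round(b["point"],3))
cv2.imwrite("pics/j.png",c["color"][:,:,::-1])
E
```

```text
t: 19.17
ee_pos: [0.5623, -0.0009, 0.1186]
tcp_rot: [[0.955, 0.092, -0.281], [0.088, -0.996, -0.026], [-0.283, 0.0, -0.959]]
ft_force: [-0.3, 0.1, -1.3]
gripper_width: 0.0155
grasp_force: 39.9
19.1667 [ 5.67684550e-01 -3.74929174e-04  1.36845311e-01] 0.2780350306719154
368 [ 5.582e-01  4.000e-04  1.377e-01 -1.000e-04  4.890e-02] 0.0008
floor 0.004602034267963674
jar_tall [0.72  0.293 0.075]
mug [ 0.736 -0.218  0.04 ]
bottle [ 0.776 -0.038  0.07 ]
pot_small [0.372 0.058 0.042]
dish [0.546 0.47  0.012]
weight [ 0.52  -0.472  0.031]
```

View pics/j.png

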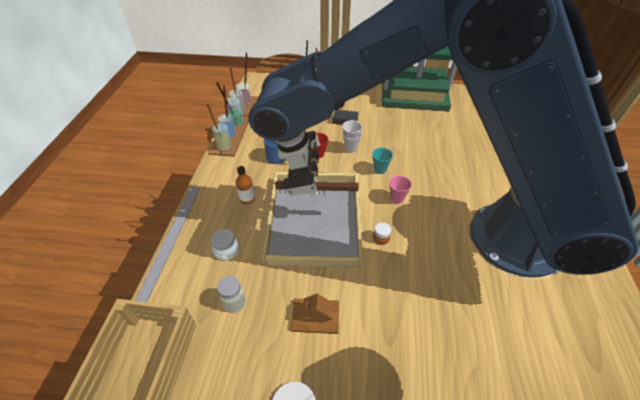

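The picture shows the rake level over the tray at (320,185), the stand empty at (315,313), the stack upright at (352,135) and the bystanders in place. The tooth tips are about 10 cm above the tray floor, so I'm handing in.

```bash
python3 -c "
from plant import *
print(close_job())"
```

```text
the job is handed in; nothing more can be done
None
```

The job is handed in at about 19 s: cup_a sits upright in cup_b, and the arm holds the rake level and still, teeth down, about 10 cm above the floor over the middle of the tray, with nothing else visibly moved (no verdict was returned).

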